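Put the rinsed staining jar upside down on the free drying peg

ROBOT

A 6-joint arm with a two-finger parallel gripper is mounted at the origin on the work surface. World frame = base frame: x ahead of the robot, y to its left, z up, the work surface at z = 0. Lengths are in m, angles in rad, forces in N, time in s.
With the tool pointing down it reaches from about 0.325 to 0.75 m from the base axis. Payload 7.6 kg.
Tool frame: the origin (TCP) lies on the centre line of the jaws, within the pads' length; the fingertips stand 25 mm ahead of it and the grasp point (between the pads) lies 6 mm ahead of it; z points along the fingers, y is the line along which they close (so a half turn about z gives the same grasp; the last joint's range is limited). The gripper opens to 85 mm and grips with 20 to 120 N. Pads are 22 mm wide; open, the fingers measure 114 mm over their backs; the gripper's body (76 mm by 85 mm) begins 54 mm behind the grasp point. The pads swing forward as they close: fully open they stand 13 mm farther back than shut.
Start: joints at [1.221, 0.052, 1.401, -0, 1.689, -0.07], TCP at [0.145, 0.505, 0.256] pointing down, gripper open.
Joint ranges: [-2.9, 2.9], [-0.91, 2.17], [0.12, 2.37], [-1.06, 4.2], [0.26, 2.73], [-2.93, 2.93]. Speed limits (rad/s): [2.57, 2.57, 3.01, 3.14, 3.14, 3.14].

INTERFACE

Orientations are given as a 3x3 rotation matrix whose columns are the frame's x, y, z axes.
In Python, from rig import robot, cams, ticket, nets gives the robot as it stands.
- The arm moves only by the tool send_rows, never from a script. Its argument "steps" is a list of rows, each a list of 7 numbers: the closure, from 0 (fully open) to 1 (shut), then the shift along the tool's x, y, z in m, then the turn, a rotation vector about the tool's x, y, z in degrees. In form: [[jaw, tx, ty, tz, ax, ay, az], ...]. A call has exactly 5 rows; each row is the pose to reach, as a shift and turn from the pose commanded when the call began, along the tool's axes at that moment; what a row does not reach only later rows make up. A row lasts 1/12 s, in which the tool goes at most 41.7 mm and 7.16 degrees, less where a joint would pass 70% of its speed; a pose out of reach is approached as far as the arm can. A call with a gripper value outside its range is refused whole. The fingers move at their own pace and stop on an object; "squeeze" is the grip in N (left out, the last holds). Time passes only in rows, so rows that repeat a pose let the fingers close, or fill a call up. It gives the time, the measured TCP pose, the force and the opening at its end, in the units of the state.
- robot.sense(): the state, without advancing time (a new reading comes with each control period).
- cams.snapshot(name): name is "scene" or "top" or "wrist"; returns the picture (420x560x3 uint8, red, green, blue); there is no depth.
- cams.camera_info(name): a dict with "intrinsics" (3x3 intrinsics, pixels), "extrinsics" (4x4, takes a point from camera to world coordinates). Camera axes: x right, y down, z forward; pixel columns grow to the right and rows downward; lengths in m; the calibration is good to about 2 mm. A picture is of the moment at which its call begins: read the wrist's pose just before it. camera_info takes no time and is no camera call; for the wrist camera it gives the pose at the moment of the call.
- ticket.hand_in(): hands the job in, once; it reports no verdict.
Trained networks look in the newest picture that a camera, given by its name, has taken for a name from the list of things; names that differ only in an ending like _2 or _b are one class to them, and where a whole thing is asked for, a point or a joint stands for the part that bears it (a point fixed in the world has none). Each returns a list of dicts, best first, with "conf" (0 to 1); they miss things now and then, are a little off and sometimes report something else, mostly with a low value. They report only what shows in the picture. A call takes as long as a camera call. They do not tell look-alikes from the thing itself.
- nets.outline_of(name, camera): "region" (420x560 bool, what is visible of it) and "bbox" ([centre column, centre row, width, height] in pixels, round what is visible of it).
- nets.tip_of(name, camera): "point" ([row, column] in pixels: a listed point, or the origin of a listed thing).
The state is a dict: "clock": time; "q": joint angles; "dq": joint speeds; "joint_torque": joint torques, N m; "position": TCP position; "ee_rot": TCP orientation; "contact_force": force on the tool from outside, world axes, zero at the start; "moment": the same for the moment, N m; "finger_gap": opening from 0.0 (shut) to 1.0 (fully open).
Only numpy, scipy, OpenCV 4.12 (cv2) and the standard library are available. Lean on these libraries where they do the work, as an engineer would, in place of code of your own. Each camera call takes 0.05 s, during which the arm holds its last target. There are 200 camera calls.

TASK

Pick up the rinsed square staining jar that lies on its side and put it upside down over the peg of the empty drying stand, its rim resting flat on the stand's steel base all round, then let go of it. Set it down gently, do not drop it, and leave the jar that is already drying and everything else on the bench where they are.

Things in the scene. Friction and masses are not known exactly. Their poses are not given: they have to be found in the camera images.
- jar: the jar to hang: white plastic, open at one end, 40 x 40 mm square outside, 90 mm long, 3 mm walls and bottom (inside 34 x 34, 87 deep), 70 g. Starts lying on a flat side, mouth roughly to the robot's left (+y). Origin: centre of its outer volume (20 mm above the bench when lying); x axis: along its length from closed bottom to mouth (straight down when it hangs); y, z square to its sides
- jar_mouth (a point): centre of the jar's mouth, in the plane of its rim, 45 mm from the jar's origin along its x axis; axes as jar
- free_stand: the empty drying stand, fixed to the bench: a round steel base 100 mm across and 12 mm thick with one upright grey peg in its centre, 18 mm thick, rising 60 mm above the base, its top 8 mm tapering to 10 mm across. Origin: centre of the base's underside on the bench, z up along the peg. It may stand on the left or on the right
- free_stand_peg_tip (a point): centre of the top of the empty stand's peg, 72 mm above the bench
- free_stand_deck (a point): centre of the top face of the empty stand's steel base (on the peg's axis, 12 mm above the bench), where the jar's rim comes to rest
- used_stand: an identical fixed stand whose peg is taken by another jar; origin as for the empty stand
- drying_jar: a jar of the same kind and size, already upside down on the other stand; leave alone. Origin: its centre, 57 mm above the bench; z up, towards its closed bottom
- small_dish: small closed clear plastic dish, 58 mm across, 14 mm high, origin under its centre; bystander
- large_dish: large closed clear plastic dish, 113 mm across, 18 mm high, three wooden picks on it, origin under its centre; bystander
- slide_box: flat box of slides, 80 (x) x 34 (y) x 24 mm high, origin under its centre; bystander
- tip_box: grey box of pipette tips, 80 (x) x 120 (y) x 56 mm high, origin under its centre; bystander
- screw_jar: low round white jar with a screw cap, 56 mm across, 55 mm high, origin under its centre; bystander
- pipette: white hand pipette lying flat, 130 x 30 x 24 mm handle along its x axis with a nose that ends 160 mm from the origin at +x and a button that ends 83 mm from it at -x, origin under the handle's centre; bystander
There are look-alikes about, which are no part of the job. Leave any green or red look-alike of the jar alone.

How it is judged:
By the outcome, as a careful person would: the job done as asked, in the order asked, and still so for the second after the job is handed in, with the robot touching nothing.
It also fails if it takes over 38 s, if anything falls off the work surface, if the arm or the gripper's body presses on something with over 40 N, if the wrist force passes 120 N, or if a joint passes its speed limit or range.

## Working session

There is one attempt and no reset: what is moved stays moved. The work goes in short steps, Python scripts to look and compute and a tool call to move; the robot and the scene stay as the last step left them, time stands still between calls to the robot, and variables do not carry over. Pictures are saved under pics/ and viewed, on a budget of 10 in all, crops included, one or two more only if the job needs it, and the job is handed in when it is done.

Besides the shell and the picture viewer there is one more tool, called after "Emit:" by a JSON object that holds its "name" and its "arguments", one argument or row to a line. send_rows: Moves the arm, as the interface text tells. Its arguments: {"type":"object","properties":{"steps":{"type":"array","items":{"type":"array","items":{"type":"number"}}},"squeeze":{"type":"number"}},"required":["steps"]}

```bash
ls; mkdir -p pics; python3 - <<'E'
from rig import robot,cams,nets
import cv2,numpy as np
s=robot.sense();print(s['clock'],s['position'],s['ee_rot'],s['finger_gap'],s['contact_force'])
for n in ['scene','top']:
    im=cams.snapshot(n);cv2.imwrite(f'pics/{n}0.png',im[:,:,::-1])
    ci=cams.camera_info(n);print(n,np.round(ci['intrinsics'],1).tolist(),np.round(ci['extrinsics'],4).tolist())
    for t in ['jar','jar_mouth','free_stand_peg_tip','free_stand_deck','drying_jar']:
        print(t,[(np.round(d['point'],1).tolist(),round(d['conf'],2)) for d in nets.tip_of(t,n)][:4])
E
```

```text
pics
0.0 [0.14485812 0.50433974 0.25544913] [[-9.61128991e-01  2.76099235e-01 -5.24101733e-04]
 [ 2.76099721e-01  9.61127781e-01 -1.52748787e-03]
 [ 8.19905024e-05 -1.61281722e-03 -9.99998696e-01]] 0.9971458997688222 [-0.85628268  0.69586059  0.12782485]
scene [[424.1, 0.0, 283.0], [0.0, 424.1, 207.3], [0.0, 0.0, 1.0]] [[0.3192, 0.5649, -0.7609, 1.2429], [0.9476, -0.1995, 0.2494, -0.2212], [-0.0109, -0.8007, -0.599, 0.6368], [0.0, 0.0, 0.0, 1.0]]
jar [([196.6, 260.8], 0.68), ([235.2, 288.0], 0.58), ([201.2, 328.3], 0.55)]
jar_mouth [([223.6, 292.0], 0.97), ([205.8, 250.5], 0.94), ([199.8, 307.5], 0.74), ([231.7, 285.8], 0.28)]
free_stand_peg_tip [([187.6, 418.3], 0.95)]
free_stand_deck [([208.9, 413.6], 0.85)]
drying_jar [([263.9, 131.4], 0.84)]
top [[445.7, 0.0, 280.7], [0.0, 445.7, 200.0], [0.0, 0.0, 1.0]] [[0.0261, -0.9972, 0.0699, 0.4916], [-0.9995, -0.0248, 0.019, -0.0145], [-0.0172, -0.0704, -0.9974, 1.1354], [0.0, 0.0, 0.0, 1.0]]
jar [([271.1, 285.9], 0.98), ([207.3, 282.2], 0.78), ([236.9, 225.0], 0.56)]
jar_mouth [([257.1, 298.6], 0.95), ([240.2, 240.2], 0.83), ([224.8, 271.8], 0.63)]
free_stand_peg_tip [([203.1, 143.5], 0.56)]
free_stand_deck [([202.5, 158.3], 0.88)]
drying_jar [([202.2, 418.4], 0.65)]
```

View pics/scene0.png

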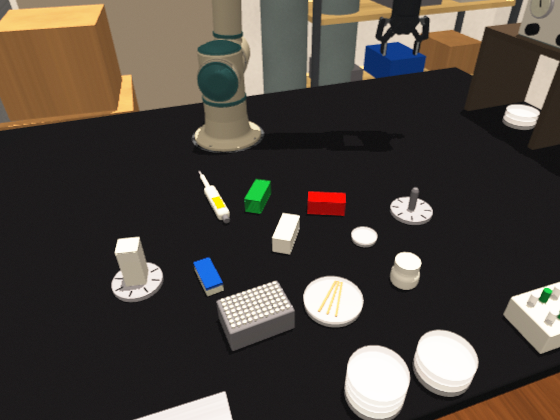

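View pics/top0.png

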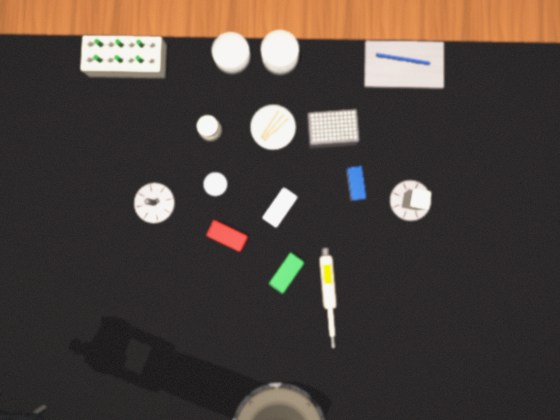

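The white jar to move lies at top image (280,207) and scene image (287,234). The empty stand is on the left, at top (154,203) and scene (412,208). The used stand is at top (412,200). The red and green jars are decoys. Next I measure.

```bash
cat > h.py <<'E'
from rig import robot,cams,nets
import cv2,numpy as np
from scipy.optimize import least_squares
def ray(n,rc,ci=None):
    ci=ci or cams.camera_info(n);K=ci['intrinsics'];T=np.array(ci['extrinsics'])
    d=T[:3,:3]@np.linalg.solve(K,[rc[1],rc[0],1.]);return T[:3,3],d
def atz(n,rc,z,ci=None):
    o,d=ray(n,rc,ci);return o+d*(z-o[2])/d[2]
def tri(rs):
    A=[];b=[]
    for o,d in rs:
        d=d/np.linalg.norm(d);P=np.eye(3)-np.outer(d,d);A.append(P);b.append(P@o)
    return np.linalg.lstsq(np.vstack(A),np.hstack(b),rcond=None)[0]
def proj(ci,P):
    T=np.linalg.inv(np.array(ci['extrinsics']));p=(np.asarray(P)@T[:3,:3].T+T[:3,3])@np.array(ci['intrinsics']).T
    return p[:,:2]/p[:,2:]
def white(im,seed,th=110):
    m=(im.min(2)>th).astype(np.uint8);_,l=cv2.connectedComponents(m);return l==l[seed[0],seed[1]]
E
cat > m.py <<'E'
from h import *
R={n:[] for n in('top','scene')};ims={}
for n in R: ims[n]=cams.snapshot(n)
print('peg tip',tri([ray('top',(203.1,143.5)),ray('scene',(187.6,418.3))]),atz('scene',(187.6,418.3),.072),atz('top',(203.1,143.5),.072))
print('deck',tri([ray('top',(202.5,158.3)),ray('scene',(208.9,413.6))]),atz('scene',(208.9,413.6),.012),atz('top',(202.5,158.3),.012))
# stand base blob & jar
seg={'top':(207,280),'scene':(234,287)}
masks={n:white(ims[n],seg[n],90) for n in R}
for n in R:
    c=cv2.findContours(masks[n].astype(np.uint8),0,2)[0];print(n,masks[n].sum(),cv2.minAreaRect(max(c,key=len)))
# fit box silhouette
def corners(p):
    x,y,a=p;c,s=np.cos(a),np.sin(a)
    return np.array([[x+c*u-s*v,y+s*u+c*v,z] for u in(-.045,.045) for v in(-.02,.02) for z in(0,.04)])
def cost(p):
    e=0
    for n in R:
        m=np.zeros((1680,2240),np.uint8);h=cv2.convexHull((proj(ci[n],corners(p))*4+1.5).astype(np.int32).reshape(-1,1,2));cv2.fillConvexPoly(m,h,1)
        e+=np.abs(cv2.resize(m.astype(np.float32),(560,420),interpolation=cv2.INTER_AREA)-masks[n]).sum()
    return e
ci={n:cams.camera_info(n) for n in R}
from scipy.optimize import minimize
p0=[*atz('top',(207,280),.03)[:2],2.44]
best=min((minimize(cost,[p0[0],p0[1],a],method='Nelder-Mead',options=dict(initial_simplex=[[p0[0],p0[1],a],[p0[0]+.01,p0[1],a],[p0[0],p0[1]+.01,a],[p0[0],p0[1],a+.1]])) for a in(2.2,2.5,2.8)),key=lambda r:r.fun)
print(p0,best.x,best.fun)
for n in R: print(n, proj(ci[n],[[*best.x[:2],.02]]), proj(ci[n],[[best.x[0]+.045*np.cos(best.x[2]),best.x[1]+.045*np.sin(best.x[2]),.02]]))
x0,y0=250,200;big=cv2.resize(ims['scene'][200:265,255:320],None,fx=6,fy=6,interpolation=2)
b2=cv2.resize(ims['scene'][170:235,380:445],None,fx=6,fy=6,interpolation=2)
cv2.imwrite('pics/c1.png',np.hstack([big,b2])[:,:,::-1])
E
python3 m.py
```

```text
peg tip [0.55221069 0.34027466 0.06710245] [0.55839845 0.33924081 0.072     ] [0.55040656 0.33550728 0.072     ]
deck [0.56043013 0.32613455 0.01225741] [0.56145225 0.33654582 0.012     ] [0.55619409 0.31756238 0.012     ]
top 759 ((279.4740295410156, 206.9820098876953), (19.35313606262207, 39.52846145629883), 34.69515609741211)
scene 861 ((285.25, 232.75003051757812), (23.084627151489258, 42.37451934814453), 18.43494987487793)
[np.float64(0.5515564016475424), np.float64(0.00800841764870902), 2.44] [0.55169606 0.01122529 2.56334244] 166.5
top [[278.79425337 207.13019105]] [[268.57162415 221.92013705]]
scene [[285.80729823 232.6085429 ]] [[290.54697519 220.47365532]]
```

View pics/c1.png

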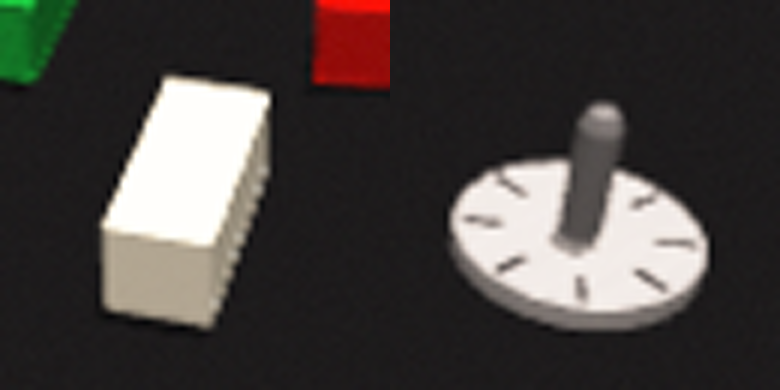

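The crop shows the closed end of the white jar nearest the scene camera, so its mouth faces the robot and to the left, which fits. I'll head over the stand and take a wrist look.

Emit:
{"name": "send_rows", "arguments": {
  "steps": [
    [0,-0.04,-0.006,-0.005,0,0,0],
    [0,-0.08,-0.012,-0.01,0,0,3],
    [0,-0.12,-0.018,-0.015,0,0,6],
    [0,-0.16,-0.024,-0.02,0,0,9],
    [0,-0.2,-0.03,-0.025,0,0,12]
  ]
}}

```text
clock: 1.12
position: [0.3304, 0.4195, 0.2818]
ee_rot: [[-0.882, 0.472, 0.0], [0.472, 0.882, 0.0], [-0.0, 0.001, -1.0]]
contact_force: [-0.2, 0.1, -0.6]
finger_gap: 0.997
```

```bash
cat > look.py <<'E'
from h import *
import sys
tag=sys.argv[1]
s=robot.sense();ci=cams.camera_info('wrist');im=cams.snapshot('wrist')
cv2.imwrite(f'pics/{tag}.png',im[:,:,::-1]);np.savez(f'{tag}.npz',im=im,K=ci['intrinsics'],T=ci['extrinsics'])
f=open('log.txt','a');f.write(repr([np.array(s['q']).tolist(),np.array(s['position']).tolist(),np.array(s['ee_rot']).tolist()])+'\n')
print(s['clock'],np.round(s['position'],4),np.round(s['q'],3),'gap',s['finger_gap']);print(np.round(s['ee_rot'],3).tolist())
print(np.round(ci['intrinsics'],1).tolist(),np.round(ci['extrinsics'],4).tolist())
for P in [[.556,.334,.072],[.556,.334,.012],[.552,.011,.02]]: print(P,proj(ci,[P]))
for t in sys.argv[2:]: print(t,[(np.round(d['point'],1).tolist(),round(d['conf'],2)) for d in nets.tip_of(t,'wrist')][:4])
E
python3 look.py w1 free_stand_peg_tip free_stand_deck jar
```

```text
1.1167 [0.3304 0.4195 0.2818] [ 0.834  0.072  1.329  0.     1.739 -0.245] gap 0.9974905799534969
[[-0.882, 0.472, 0.0], [0.472, 0.882, 0.0], [-0.0, 0.001, -1.0]]
[[357.6, 0.0, 280.5], [0.0, 357.6, 209.1], [0.0, 0.0, 1.0]] [[0.4724, 0.8401, 0.2665, 0.2614], [0.8814, -0.4505, -0.1422, 0.4551], [0.0006, 0.3021, -0.9533, 0.399], [0.0, 0.0, 0.0, 1.0]]
[0.556, 0.334, 0.072] [[308.7549613  387.51905338]]
[0.556, 0.334, 0.012] [[305.24547303 351.61039764]]
[0.552, 0.011, 0.02] [[ 99.22219827 444.03672865]]
free_stand_peg_tip [([387.2, 305.3], 0.8)]
free_stand_deck [([353.5, 305.3], 0.88)]
jar []
```

Emit:
{"name": "send_rows", "arguments": {
  "steps": [
    [0,-0.03,-0.022,0.0,0,0,1],
    [0,-0.06,-0.043,0.0,0,0,2],
    [0,-0.09,-0.065,0.0,0,0,3],
    [0,-0.12,-0.086,0.0,0,0,4],
    [0,-0.15,-0.108,0.005,0,0,6]
  ]
}}

```text
clock: 1.73
position: [0.4101, 0.2546, 0.2771]
ee_rot: [[-0.83, 0.557, 0.001], [0.557, 0.83, 0.001], [-0.001, 0.002, -1.0]]
contact_force: [0.3, 1.4, 0.5]
finger_gap: 1.0
```

Emit:
{"name": "send_rows", "arguments": {
  "steps": [
    [0,-0.05,-0.02,0.006,0,0,0],
    [0,-0.08,-0.043,0.012,0,0,0],
    [0,-0.12,-0.065,0.02,0,0,0],
    [0,-0.16,-0.086,0.03,0,0,0],
    [0,-0.2,-0.11,0.03,0,0,0]
  ]
}}

```text
clock: 2.15
position: [0.5045, 0.0718, 0.2462]
ee_rot: [[-0.83, 0.557, -0.002], [0.557, 0.83, 0.0], [0.002, -0.001, -1.0]]
contact_force: [0.2, 2.1, -0.7]
finger_gap: 1.0
```

```bash
python3 look.py w2 jar jar_mouth; python3 - <<'E'
from h import *
z=np.load('w1.npz');ci=dict(intrinsics=z['K'],extrinsics=z['T'])
print('tip',atz('',(387.2,305.3),.072,ci),'deck',atz('',(353.5,305.3),.012,ci))
E
```

```text
2.15 [0.5045 0.0718 0.2462] [ 6.900e-02  1.300e-02  1.461e+00  1.000e-03  1.669e+00 -9.110e-01] gap 0.9996104436332502
[[-0.83, 0.557, -0.002], [0.557, 0.83, 0.0], [0.002, -0.001, -1.0]]
[[357.6, 0.0, 280.5], [0.0, 357.6, 209.1], [0.0, 0.0, 1.0]] [[0.5575, 0.7919, 0.2492, 0.4397], [0.8301, -0.5317, -0.1679, 0.114], [-0.0005, 0.3004, -0.9538, 0.3636], [0.0, 0.0, 0.0, 1.0]]
[0.556, 0.334, 0.072] [[608.1920533   60.16553018]]
[0.556, 0.334, 0.012] [[550.93829483  66.51107504]]
[0.552, 0.011, 0.02] [[258.65975181 247.85330478]]
jar [([118.2, 324.6], 0.83), ([246.5, 256.7], 0.59), ([128.8, 142.6], 0.58)]
jar_mouth [([176.0, 147.3], 0.95), ([124.3, 281.3], 0.9), ([206.9, 260.0], 0.74)]
tip [0.5537347  0.33073662 0.072     ] deck [0.55866598 0.33272185 0.012     ]
```

View pics/w2.png

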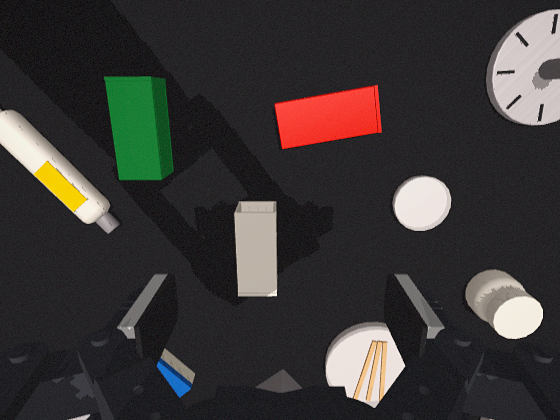

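The wrist view shows the open mouth at (256,207), and the jar's top face spans (236–277, 213–295). I'll turn those corners into positions and fit the arm kinematics.

```bash
cat > k.py <<'E'
from h import *
from scipy.spatial.transform import Rotation as Ro
L=[eval(l) for l in open('log.txt')]
L.append([[1.221,.052,1.401,0,1.689,-.07],[.14486,.50434,.25545],None])
def Ry(a):return Ro.from_euler('y',a).as_matrix()
def Rz(a):return Ro.from_euler('z',a).as_matrix()
def fk(q,g):
    a,h,l2,e,l3,d6,lat=g
    A=Rz(q[0]);B=A@Ry(q[1]);C=B@Ry(q[2]);
    p=A@[a,lat,h]+B@[0,0,l2]+C@[e,0,l3]
    R=C@Rz(q[3])@Ry(q[4])@Rz(q[5]+np.pi/2)
    return p+R@[0,0,d6],R
def res(g):
    r=np.hstack([fk(q,g)[0]-p for q,p,_ in L])
    return np.hstack([r*1000,(g-g0)*.05/0.05*.5])
g0=np.array([0.05,.35,.4,0.0,.4,.25,.037])
def fit():return least_squares(res,g0).x
E
python3 - <<'E'
from k import *
for q,p,R in L:
    if R: print(np.abs(fk(q,g0)[1]-R).max())
g=fit();print(np.round(g,3),np.round(res(g),1)[:9])
z=np.load('w2.npz');ci=dict(intrinsics=z['K'],extrinsics=z['T']);im=z['im'].astype(int)
m=(im.min(2)>100)[195:305,225:290].astype(np.uint8)
for r in (0,5,10,14,20,40,60,80,90,97,100,103): 
    c=np.where(m[r])[0];print(r+195,(c.min()+225,c.max()+225) if len(c) else None,im[r+195,256])
c={k:atz('',v,.04,ci)[:2] for k,v in dict(ml=(213,235.5),mr=(213,276.8),bl=(296,238.5),br=(295.5,277.5)).items()};print(c)
mm=(c['ml']+c['mr'])/2;bb=(c['bl']+c['br'])/2;print('width',np.linalg.norm(c['ml']-c['mr']),np.linalg.norm(c['bl']-c['br']),'len',np.linalg.norm(mm-bb),'ctr',(mm+bb)/2,'ang',np.arctan2(*(mm-bb)[::-1]))
E
```

```text
4.996003610813204e-16
5.551115123125783e-16
[-0.003  0.289  0.348  0.109  0.499  0.33   0.037] [ 0.  -0.  -0.2 -0.  -0.  -0.4 -0.1  0.   0.5]
195 None [27 25 30]
200 None [31 28 26]
205 (np.int64(238), np.int64(275)) [190 181 169]
209 (np.int64(236), np.int64(275)) [191 181 171]
215 (np.int64(234), np.int64(275)) [189 180 168]
235 (np.int64(235), np.int64(276)) [190 181 168]
255 (np.int64(236), np.int64(276)) [189 179 169]
275 (np.int64(237), np.int64(276)) [190 180 170]
285 (np.int64(238), np.int64(276)) [186 177 165]
292 (np.int64(238), np.int64(276)) [174 164 152]
295 (np.int64(238), np.int64(276)) [177 165 155]
298 None [36 35 37]
{'ml': array([0.50364127, 0.01931662]), 'mr': array([0.52555996, 0.05196303]), 'bl': array([ 0.57794975, -0.03095994]), 'br': array([0.5997989 , 0.00263807])}
width 0.03932196734996137 0.04007756436175995 len 0.0894242690917519 ctr [0.55173747 0.01073945] ang 2.5509386369726266
```

```bash
cat >> k.py <<'E'
lo=np.array([-2.9,-.91,.12,-1.06,.26,-2.93]);hi=np.array([2.9,2.17,2.37,4.2,2.73,2.93])
def ik(p,R,g,q0):
    f=lambda q:(lambda P,O:np.hstack([(P-p)*10,(Ro.from_matrix(O.T@R)).as_rotvec()*2]))(*fk(q,g))
    best=None
    for q4 in (q0[3],-.8,.8,1.6,2.4,3.2):
        x=np.clip(np.array([q0[0],q0[1],q0[2],q4,q0[4],q0[5]]),lo+.01,hi-.01)
        r=least_squares(f,x,bounds=(lo,hi))
        if best is None or r.cost<best.cost-1e-8: best=r
    return best.x,best.cost
def tool(yaw,t):
    d=np.array([np.cos(yaw),np.sin(yaw),0]);dn=np.array([0,0,-1.])
    z=np.cos(t)*dn+np.sin(t)*d;x=np.cos(t)*d-np.sin(t)*dn
    return np.c_[x,np.cross(z,x),z]
E
python3 - <<'E'
from k import *
g=fit();q0=np.array(L[1][0]);d=2.551;D=np.array([np.cos(d),np.sin(d),0])
for t in (20,30,40,45):
    t_=np.radians(t);R=tool(d,t_);gp=np.array([.5517,.0107,.026])-.015*D;p=gp-.006*R[:,2]
    q,c=ik(p,R,g,q0);print(t,'grasp',np.round(q,2),round(c,6))
    qv,c=ik(p+[0,0,.1],R,g,q0);print(t,'above',np.round(qv,2),round(c,6))
    for yaw in np.radians([150,180,210,235]):
        R2=tool(yaw,t_-np.pi/2);p2=np.array([.556,.333,.072])-.006*R2[:,2]
        for dz in (0,.1):
            q2,c=ik(p2+[0,0,dz],R2,g,q);print('   place',round(np.degrees(yaw)),dz,np.round(q2,2),round(c,6))
E
```

```text
20 grasp [-0.15  0.64  1.18  0.15  1.64 -1.14] 0.0
20 above [-0.15  0.53  1.12  0.15  1.81 -1.12] 0.0
   place 150 0 [ 0.94  0.63  1.41 -1.06  1.34  0.35] 0.107771
   place 150 0.1 [ 0.94  0.43  1.45 -1.06  1.38  0.22] 0.081424
   place 180 0 [0.8  0.39 2.02 4.2  0.8  0.95] 0.024135
   place 180 0.1 [0.77 0.12 2.12 4.2  0.71 0.84] 0.078201
   place 210 0 [ 0.35  0.03  2.1   1.29  0.26 -2.93] 0.179465
   place 210 0.1 [ 0.35 -0.19  2.17  1.29  0.26 -2.93] 0.050971
   place 235 0 [ 0.27  0.07  2.    1.08  0.52 -2.93] 0.272041
   place 235 0.1 [ 0.21 -0.12  2.04  1.1   0.64 -2.93] 0.11797
30 grasp [-0.18  0.8   0.99  0.21  1.83 -1.16] 0.0
30 above [-0.18  0.69  0.95  0.22  1.99 -1.12] 0.0
   place 150 0 [ 0.92  0.56  1.48 -1.06  1.25  0.34] 0.011071
   place 150 0.1 [ 0.93  0.39  1.5  -1.06  1.32  0.22] 0.002316
   place 180 0 [ 0.76  0.18  1.89 -1.06  0.64 -0.07] 0.06359
   place 180 0.1 [ 0.78  0.    1.92 -1.06  0.72 -0.14] 0.01097
   place 210 0 [ 0.35  0.05  2.09  1.27  0.26 -2.93] 0.048904
   place 210 0.1 [ 0.42 -0.19  2.11  0.49  0.26 -2.11] 0.007845
   place 235 0 [ 0.25  0.1   
[... 541 characters left out ...]
.42 -1.73] 0.0
   place 235 0 [ 0.23  0.13  1.93  0.94  0.62 -2.93] 0.00764
   place 235 0.1 [ 0.2  -0.06  1.92  0.86  0.77 -2.81] 0.0
45 grasp [-0.22  1.06  0.69  0.31  2.12 -1.14] 0.0
45 above [-0.22  0.94  0.67  0.34  2.25 -1.08] 0.0
   place 150 0 [ 0.85  0.46  1.5  -0.86  1.16  0.15] 0.0
   place 150 0.1 [ 0.85  0.31  1.46 -0.81  1.28  0.01] 0.0
   place 180 0 [ 0.73  0.19  1.85 -0.87  0.66 -0.26] 0.0
   place 180 0.1 [ 0.73  0.01  1.8  -0.7   0.82 -0.49] 0.0
   place 210 0 [ 0.46  0.05  2.    0.15  0.31 -1.76] 0.0
   place 210 0.1 [ 0.46 -0.14  1.95  0.09  0.55 -1.69] 0.0
   place 235 0 [ 0.23  0.14  1.9   0.88  0.66 -2.89] 0.0
   place 235 0.1 [ 0.23 -0.04  1.86  0.7   0.82 -2.65] 0.0
```

Emit:
{"name": "send_rows", "arguments": {
  "steps": [
    [0,-0.0185,-0.005,0.023,0,7,0],
    [0,-0.037,-0.0096,0.046,0,14,0],
    [0,-0.0555,-0.0145,0.068,0,21,0],
    [0,-0.074,-0.0194,0.091,0,28,0],
    [0,-0.0927,-0.0242,0.114,0,35,0]
  ],
  "squeeze": 40
}}

```text
clock: 2.72
position: [0.5688, 0.0019, 0.1339]
ee_rot: [[-0.679, 0.557, -0.478], [0.454, 0.831, 0.322], [0.577, 0.002, -0.817]]
contact_force: [1.6, 0.7, 1.2]
finger_gap: 0.999
```

Emit:
{"name": "send_rows", "arguments": {
  "steps": [
    [0,0,0,0,0,5,0],
    [0,0,0,0,0,10,0],
    [0,-0.01,0,0.0143,0,10,0],
    [0,-0.02,0,0.0286,0,10,0],
    [0,-0.02,0,0.0286,0,10,0]
  ]
}}

```text
clock: 3.13
position: [0.5667, 0.0027, 0.0949]
ee_rot: [[-0.583, 0.557, -0.592], [0.393, 0.831, 0.395], [0.711, -0.003, -0.703]]
contact_force: [-1.0, -0.6, -1.0]
finger_gap: 1.0
```

```bash
cat > to.py <<'E'
from k import *
import sys
def delta(p,R):
    s=robot.sense();R0=np.array(s['ee_rot']);dp=R0.T@(np.array(p)-s['position']);a=Ro.from_matrix(R0.T@R).as_rotvec(degrees=True)
    print('clock',s['clock'],'pos',np.round(s['position'],4),'q',np.round(s['q'],2),'F',np.round(s['contact_force'],1),'gap',round(s['finger_gap'],3));print('shift',np.round(dp,4),'turn',np.round(a,2))
E
python3 - <<'E'
from to import *
t=np.pi/4;R=tool(2.551,t);gp=np.array([.5642,.0023,.028]);delta(gp-.006*R[:,2],R)
E
python3 look.py w3
```

```text
clock 3.1333 pos [0.5667 0.0027 0.0949] q [-0.19  0.79  0.94  0.34  2.14 -1.09] F [-1.  -0.6 -1. ] gap 1.0
shift [-0.0463 -0.0016  0.0423] turn [-0.11 -0.34 -0.12]
3.1333 [0.5667 0.0027 0.0949] [-0.187  0.786  0.94   0.336  2.14  -1.091] gap 0.9996922398062329
[[-0.583, 0.557, -0.592], [0.393, 0.831, 0.395], [0.711, -0.003, -0.703]]
[[357.6, 0.0, 280.5], [0.0, 357.6, 209.1], [0.0, 0.0, 1.0]] [[0.5574, 0.7339, -0.3882, 0.5904], [0.8302, -0.4943, 0.2576, -0.014], [-0.0028, -0.4659, -0.8849, 0.2322], [0.0, 0.0, 0.0, 1.0]]
[0.556, 0.334, 0.072] [[675.27776593  29.81576322]]
[0.556, 0.334, 0.012] [[605.10337969  95.33646526]]
[0.552, 0.011, 0.02] [[280.3997317 308.7151183]]
```

View pics/w3.png

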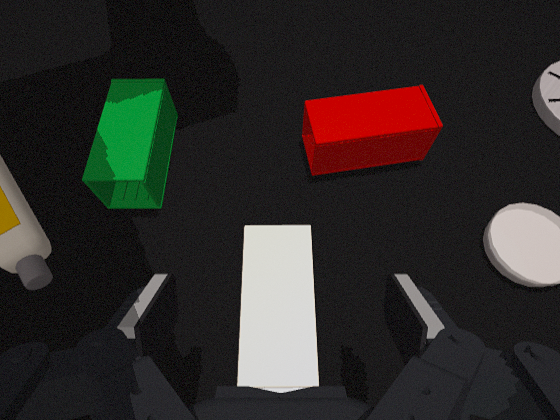

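The jar (240–318, 225–388) is centred between the pads, so I'll descend and close.

Emit:
{"name": "send_rows", "arguments": {
  "steps": [
    [0,-0.0154,-0.0005,0.014,0,0,0],
    [0,-0.031,-0.001,0.028,0,0,0],
    [0,-0.0463,-0.0016,0.0423,0,0,0],
    [0.3,-0.0463,-0.0016,0.0423,0,0,0],
    [1,-0.0463,-0.0016,0.0423,0,0,0]
  ],
  "squeeze": 40
}}

```text
clock: 3.6
position: [0.5694, -0.0016, 0.0369]
ee_rot: [[-0.586, 0.558, -0.587], [0.394, 0.83, 0.395], [0.708, -0.0, -0.706]]
contact_force: [-1.1, 1.0, 0.9]
finger_gap: 0.748
```

Emit:
{"name": "send_rows", "arguments": {
  "steps": [
    [1,0,0,0,0,0,0],
    [1,0,0,0,0,0,0],
    [1,0,0,0,0,0,0],
    [1,0,0,0,0,0,0],
    [1,0,0,0,0,0,0]
  ]
}}

```text
clock: 4.02
position: [0.5707, -0.0026, 0.0386]
ee_rot: [[-0.589, 0.559, -0.584], [0.395, 0.829, 0.396], [0.705, 0.002, -0.709]]
contact_force: [1.4, 0.8, 7.7]
finger_gap: 0.461
```

The gap of 0.461 is about 39 mm, so the jar is held. A light upward force shows, so I'll lift.

Emit:
{"name": "send_rows", "arguments": {
  "steps": [
    [1,0.008,0,-0.008,0,0,0],
    [1,0.025,0,-0.025,0,0,0],
    [1,0.045,0,-0.045,0,0,0],
    [1,0.07,0,-0.07,0,0,0],
    [1,0.09,0,-0.09,0,0,0]
  ]
}}

```text
clock: 4.43
position: [0.5696, -0.0029, 0.1666]
ee_rot: [[-0.587, 0.56, -0.585], [0.396, 0.829, 0.395], [0.706, 0.001, -0.708]]
contact_force: [0.5, -0.3, -0.2]
finger_gap: 0.464
```

```bash
python3 - <<'E'
from to import *
t=-np.pi/4;R=tool(2.62,t);delta(np.array([.50,.2,.25]),R)
E
python3 look.py w4
```

```text
clock 4.4333 pos [ 0.5696 -0.0029  0.1666] q [-0.19  0.72  0.88  0.36  2.25 -1.05] F [ 0.5 -0.3 -0.2] gap 0.464
shift [0.1801 0.1292 0.0618] turn [ 3.000e-02 -8.985e+01 -4.600e+00]
4.4333 [ 0.5696 -0.0029  0.1666] [-0.194  0.722  0.884  0.36   2.245 -1.05 ] gap 0.4638718250125094
[[-0.587, 0.56, -0.585], [0.396, 0.829, 0.395], [0.706, 0.001, -0.708]]
[[357.6, 0.0, 280.5], [0.0, 357.6, 209.1], [0.0, 0.0, 1.0]] [[0.56, 0.7362, -0.3799, 0.5922], [0.8285, -0.4973, 0.2575, -0.0195], [0.0007, -0.4589, -0.8885, 0.3041], [0.0, 0.0, 0.0, 1.0]]
[0.556, 0.334, 0.072] [[593.83169722  98.81594992]]
[0.556, 0.334, 0.012] [[547.93650807 141.98793506]]
[0.552, 0.011, 0.02] [[283.87928838 320.2564123 ]]
```

View pics/w4.png

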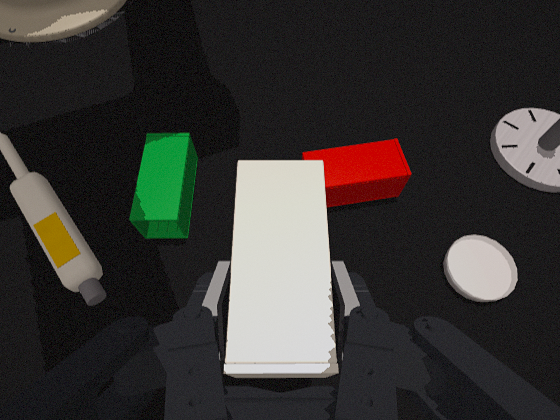

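The image shows the jar held straight between the pads (226–337, 160–375), with no visible slip. Now I work out the hover pose.

```bash
cat > jt.py <<'E'
from to import *
Rg=np.array([[-.589,.559,-.584],[.395,.829,.396],[.705,.002,-.709]]);pg=np.array([.5707,-.0026,.0386])
Rj=np.array([[np.cos(2.551),-np.sin(2.551),0],[np.sin(2.551),np.cos(2.551),0],[0,0,1.]])
cj=Rg.T@(np.array([.5517,.0107,.02])-pg);cj[1]=0;RJ=Rg.T@Rj   # jar in tool
def target(S,yaw,zm):  # jar x down, mouth at height zm
    D=np.array([np.cos(yaw),np.sin(yaw),0]);X=np.array([0,0,-1.]);Y=np.array([-np.sin(yaw),np.cos(yaw),0]);W=np.c_[X,Y,np.cross(X,Y)]
    R=W@RJ.T;c=np.array([S[0],S[1],zm+.045]);return c-R@cj,R
E
python3 - <<'E'
from jt import *
print('jar in tool',np.round(cj,4))
g=fit();print(np.round(res(g)[:-7],1));q=np.array(L[-2][0])
for yw in(146,155,165):
  for zm in (.012,.1):
    p,R=target((.556,.333),np.radians(yw),zm);print(yw,zm,np.round(p,3),*[np.round(v,3) for v in ik(p,R,g,q)])
p,R=target((.556,.333),np.radians(155),.1);delta(p,R)
z=np.load('w4.npz');obj=np.float32([[.045,.02,.02],[.045,-.02,.02],[-.045,.02,.02],[-.045,-.02,.02]])
s=robot.sense();R0=np.array(s['ee_rot']);J=s['position']+(R0@(cj[:,None]+RJ@obj.T)).T
print('pred corners',np.round(proj(dict(intrinsics=z['K'],extrinsics=z['T']),J),0).tolist())
E
```

```text
jar in tool [0.0033 0.     0.0296]
[ 0.  -0.1 -0.3 -0.  -0.1 -0.2  0.   0.   0.  -0.   0.  -0.1 -0.1  0.1
  0.6]
146 0.012 [0.541 0.343 0.08 ] [ 0.788  0.456  1.449 -0.842  1.202  0.115] 0.0
146 0.1 [0.541 0.343 0.168] [ 0.788  0.344  1.4   -0.803  1.311 -0.009] 0.0
155 0.012 [0.539 0.341 0.08 ] [ 0.773  0.382  1.548 -0.859  1.064  0.018] 0.0
155 0.1 [0.539 0.341 0.168] [ 0.773  0.264  1.499 -0.799  1.177 -0.119] 0.0
165 0.012 [0.538 0.338 0.08 ] [ 0.744  0.303  1.648 -0.861  0.905 -0.111] 0.0
165 0.1 [0.538 0.338 0.168] [ 0.744  0.179  1.598 -0.773  1.025 -0.266] 0.0
clock 4.4833 pos [ 0.5711 -0.0031  0.1729] q [-0.19  0.72  0.88  0.36  2.25 -1.05] F [ 1.2 -0.8  6.1] gap 0.461
shift [0.1521 0.2672 0.1574] turn [ 6.000e-02 -8.935e+01 -1.013e+01]
pred corners [[239.0, 154.0], [329.0, 154.0], [225.0, 378.0], [347.0, 377.0]]
```

Emit:
{"name": "send_rows", "arguments": {
  "steps": [
    [1,0.013,0.02,0.012,0,-7,-0.8],
    [1,0.026,0.04,0.024,0,-14,-1.6],
    [1,0.038,0.06,0.036,0,-21,-2.4],
    [1,0.05,0.08,0.048,0,-28,-3.2],
    [1,0.062,0.1,0.058,0,-35,-4]
  ]
}}

```text
clock: 4.9
position: [0.5551, 0.1285, 0.1676]
ee_rot: [[-0.853, 0.507, -0.125], [0.496, 0.861, 0.113], [0.165, 0.034, -0.986]]
contact_force: [0.4, 1.0, -1.1]
finger_gap: 0.46
```

```bash
python3 - <<'E'
from jt import *
p,R=target((.556,.333),np.radians(155),.105);delta(p,R)
E
```

```text
clock 4.9 pos [0.5551 0.1285 0.1676] q [ 0.11  0.29  1.31  0.13  1.65 -0.93] F [ 0.4  1.  -1.1] gap 0.46
shift [0.1198 0.1748 0.0205] turn [-1.000e-02 -5.451e+01 -6.150e+00]
```

Emit:
{"name": "send_rows", "arguments": {
  "steps": [
    [1,0.018,0.026,0.003,0,-6.8,-0.8],
    [1,0.036,0.052,0.006,0,-13.6,-1.5],
    [1,0.053,0.078,0.009,0,-20.4,-2.3],
    [1,0.07,0.104,0.012,0,-27.2,-3.1],
    [1,0.088,0.13,0.015,0,-34,-3.8]
  ]
}}

```text
clock: 5.32
position: [0.5441, 0.2865, 0.1731]
ee_rot: [[-0.807, 0.45, 0.383], [0.42, 0.893, -0.165], [-0.416, 0.028, -0.909]]
contact_force: [0.3, -0.5, -2.5]
finger_gap: 0.459
```

```bash
python3 - <<'E'
from jt import *
p,R=target((.556,.333),np.radians(155),.105);delta(p,R)
E
```

```text
clock 5.3167 pos [0.5441 0.2865 0.1731] q [ 0.57  0.19  1.46 -0.37  1.26 -0.45] F [ 0.3 -0.5 -2.5] gap 0.459
shift [ 0.0268  0.0462 -0.0109] turn [  0.1  -20.53  -2.39]
```

Emit:
{"name": "send_rows", "arguments": {
  "steps": [
    [1,0.009,0.015,-0.004,0,-6.8,-0.8],
    [1,0.018,0.03,-0.008,0,-13.6,-1.6],
    [1,0.0268,0.0462,-0.0109,0.1,-20.5,-2.4],
    [1,0.0268,0.0462,-0.0109,0.1,-20.5,-2.4],
    [1,0.0268,0.0462,-0.0109,0.1,-20.5,-2.4]
  ]
}}

```text
clock: 5.73
position: [0.5379, 0.3403, 0.1697]
ee_rot: [[-0.648, 0.419, 0.637], [0.296, 0.908, -0.296], [-0.702, -0.003, -0.712]]
contact_force: [0.0, -0.2, -0.6]
finger_gap: 0.46
```

```bash
cat > hov.py <<'E'
from jt import *
import sys
p,R=target((.556,.333),np.radians(155),.105);delta(p,R)
s=robot.sense();R0=np.array(s['ee_rot']);o=[]
for n in('scene','top'):
    im=cams.snapshot(n);ci=cams.camera_info(n)
    c=proj(ci,[[.556,.333,.072]])[0].astype(int);x0,y0=c[0]-60,c[1]-85
    big=cv2.resize(im[y0:y0+120,x0:x0+120],None,fx=3.3,fy=3.3,interpolation=2);o.append(big)
    obj=np.float32([[u,v,w] for u in(-.045,.045) for v in(-.02,.02) for w in(-.02,.02)]);J=s['position']+(R0@(cj[:,None]+RJ@obj.T)).T
    P=(proj(ci,J)-[x0,y0]+.5)*3.3
    for a in range(8): cv2.circle(big,tuple(int(v) for v in P[a]),2,(255,0,255) if a<4 else (0,255,0),-1)
    b=s['position']+R0@(cj+RJ@[.045,0,0]);print('mouth',b,'px',proj(ci,[b]),[x0,y0])
    print(n,[(np.round(d['point'],1).tolist(),round(d['conf'],2)) for t in('jar','jar_mouth','free_stand_peg_tip') for d in nets.tip_of(t,n)])
cv2.imwrite(f'pics/{sys.argv[1]}.png',np.hstack(o)[:,:,::-1])
E
python3 hov.py h1
```

```text
clock 5.7333 pos [0.5379 0.3403 0.1697] q [ 0.77  0.26  1.5  -0.79  1.18 -0.13] F [ 0.  -0.2 -0.6] gap 0.46
shift [-0.0031  0.001  -0.0019] turn [-0.17 -0.56  0.31]
mouth [0.55402933 0.33242852 0.10131523] px [[416.96892448 176.67743497]] [np.int64(355), np.int64(102)]
scene [([204.8, 328.1], 0.98), ([193.8, 260.3], 0.85), ([161.9, 419.3], 0.61), ([179.2, 416.5], 0.98), ([199.3, 309.2], 0.96), ([203.6, 252.0], 0.62), ([186.8, 416.0], 0.6)]
mouth [0.55402933 0.33242852 0.10131523] px [[140.81605179 200.79297867]] [np.int64(84), np.int64(115)]
top [([268.8, 288.8], 0.77), ([284.1, 327.6], 0.74), ([237.0, 230.3], 0.61), ([242.6, 243.2], 0.96), ([258.1, 297.5], 0.87), ([198.4, 144.2], 0.85), ([202.5, 408.2], 0.44), ([199.7, 146.3], 0.9)]
```

View pics/h1.png

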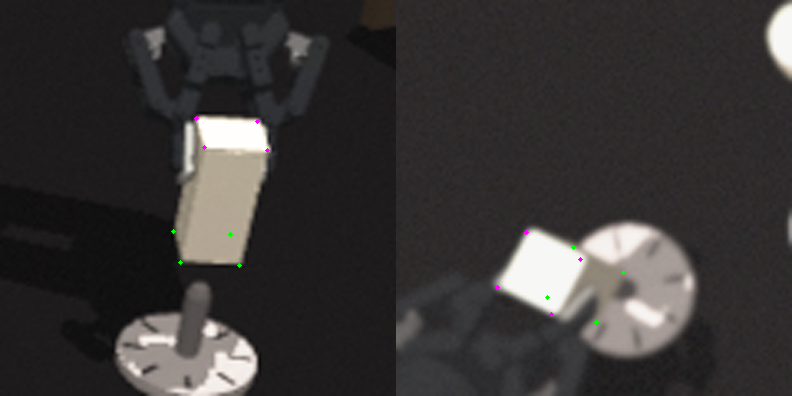

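Predicted and seen jar corners agree within about a pixel. I'll pin down the stand centre by fitting the disc silhouette in three earlier pictures.

```bash
python3 - <<'E'
from h import *
from scipy.optimize import minimize
V={}
for n in('top','scene'): V[n]=(cv2.imread(f'pics/{n}0.png')[:,:,::-1],cams.camera_info(n))
z=np.load('w1.npz');V['w1']=(z['im'],dict(intrinsics=z['K'],extrinsics=z['T']))
a=np.linspace(0,2*np.pi,60)
def circ(x,y):return np.array([[x+.05*np.cos(t),y+.05*np.sin(t),h] for h in(0,.012) for t in a])
def pegp(x,y):return np.array([[x+r*np.cos(t),y+r*np.sin(t),h] for r,h in((.009,.012),(.009,.064),(.005,.072)) for t in a])
M={}
for n,(im,ci) in V.items():
    c=proj(ci,[[.556,.333,.012]])[0];H,W=im.shape[:2];box=np.zeros((H,W),np.uint8);cv2.circle(box,tuple(int(v) for v in c),int(np.ptp(proj(ci,circ(.556,.333))[:,0])*.75),1,-1)
    M[n]=(((im.max(2)>60)&(box>0)),ci)
    M[n]=(M[n][0],ci,box)
def one(n,p):
    m=np.zeros((1680,2240),np.uint8)
    for P in(circ(*p),pegp(*p)): cv2.fillConvexPoly(m,cv2.convexHull((proj(M[n][1],P)*4+1.5).astype(np.int32).reshape(-1,1,2)),1)
    return np.abs(cv2.resize(m.astype(np.float32),(560,420),interpolation=3)*M[n][2]-M[n][0]).sum()
for ns in(['top'],['scene'],['w1'],['top','scene','w1']):
    r=minimize(lambda p:sum(one(n,p) for n in ns),[.556,.333],method='Nelder-Mead',options=dict(initial_simplex=[[.55,.327],[.565,.333],[.556,.343]]));print(ns,r.x,r.fun,[M[n][0].sum() for n in ns])
E
```

```text
['top'] [0.55488141 0.33036536] 187.4375 [np.int64(1457)]
['scene'] [0.55581189 0.3335294 ] 32.5625 [np.int64(1060)]
['w1'] [0.53255053 0.34724733] 5649.875 [np.int64(10189)]
['top', 'scene', 'w1'] [0.55546741 0.33308753] 6022.8125 [np.int64(1457), np.int64(1060), np.int64(10189)]
```

The stand is at (0.5555, 0.3325), and the jar axis is within 2 mm of it. I'll descend in stages.

```bash
python3 - <<'E'
from jt import *
for zm in(.105,.04,.014):
    p,R=target((.5555,.3325),np.radians(155),zm);delta(p,R)
E
```

```text
clock 6.1333 pos [0.54   0.3383 0.1713] q [ 0.77  0.26  1.49 -0.79  1.18 -0.13] F [ 0.2  0.2 -1.7] gap 0.46
shift [ 0.0002  0.0012 -0.0028] turn [-0.22 -0.45  0.03]
clock 6.1333 pos [0.54   0.3383 0.1713] q [ 0.77  0.26  1.49 -0.79  1.18 -0.13] F [ 0.2  0.2 -1.7] gap 0.46
shift [0.0459 0.0012 0.0434] turn [-0.22 -0.45  0.03]
clock 6.1333 pos [0.54   0.3383 0.1713] q [ 0.77  0.26  1.49 -0.79  1.18 -0.13] F [ 0.2  0.2 -1.7] gap 0.46
shift [0.0642 0.0012 0.0619] turn [-0.22 -0.45  0.03]
```

Emit:
{"name": "send_rows", "arguments": {
  "steps": [
    [1,0.009,0.001,0.009,0,-0.3,0],
    [1,0.018,0.001,0.0175,0,-0.3,0],
    [1,0.027,0.001,0.026,0,-0.3,0],
    [1,0.036,0.001,0.035,0,-0.3,0],
    [1,0.045,0.001,0.0435,0,-0.3,0]
  ]
}}

```text
clock: 6.55
position: [0.5381, 0.3402, 0.1058]
ee_rot: [[-0.643, 0.421, 0.64], [0.296, 0.907, -0.3], [-0.707, -0.003, -0.708]]
contact_force: [-0.2, 1.3, -0.0]
finger_gap: 0.461
```

```bash
python3 - <<'E'
from jt import *
for zm in(.04,.014):
    p,R=target((.5555,.3325),np.radians(155),zm);delta(p,R)
E
```

```text
clock 6.55 pos [0.5381 0.3402 0.1058] q [ 0.77  0.34  1.54 -0.84  1.1  -0.03] F [-0.2  1.3 -0. ] gap 0.461
shift [-0.002   0.0003 -0.0014] turn [-0.26 -0.19  0.21]
clock 6.55 pos [0.5381 0.3402 0.1058] q [ 0.77  0.34  1.54 -0.84  1.1  -0.03] F [-0.2  1.3 -0. ] gap 0.461
shift [0.0164 0.0004 0.017 ] turn [-0.26 -0.19  0.21]
```

Emit:
{"name": "send_rows", "arguments": {
  "steps": [
    [1,0.0035,0,0.0035,0,0,0],
    [1,0.007,0,0.007,0,0,0],
    [1,0.0105,0,0.0105,0,0,0],
    [1,0.013,0,0.0135,0,0,0],
    [1,0.015,0,0.0155,0,0,0]
  ]
}}

```text
clock: 6.97
position: [0.539, 0.3404, 0.0866]
ee_rot: [[-0.641, 0.421, 0.641], [0.297, 0.907, -0.298], [-0.707, -0.001, -0.707]]
contact_force: [-0.7, -0.6, -0.6]
finger_gap: 0.46
```

Emit:
{"name": "send_rows", "arguments": {
  "steps": [
    [1,0.0003,0,0.0003,0,0,0],
    [1,0.0006,0,0.0006,0,0,0],
    [1,0.001,0,0.001,0,0,0],
    [1,0.0013,0,0.0013,0,0,0],
    [1,0.0013,0,0.0013,0,0,0]
  ]
}}

```text
clock: 7.38
position: [0.5389, 0.3404, 0.085]
ee_rot: [[-0.641, 0.421, 0.641], [0.297, 0.907, -0.299], [-0.707, -0.001, -0.707]]
contact_force: [-0.2, -0.1, -0.1]
finger_gap: 0.466
```

```bash
python3 hov.py h2; python3 -c "
from jt import *
print(robot.sense()['contact_force'],robot.sense()['moment'])"
```

```text
clock 7.3833 pos [0.5389 0.3404 0.085 ] q [ 0.77  0.38  1.54 -0.85  1.07  0.  ] F [-0.2 -0.1 -0.1] gap 0.466
shift [-0.0624  0.0003 -0.0624] turn [-0.18 -0.14  0.12]
mouth [0.5555732  0.3324577  0.01674281] px [[411.13929046 206.31029722]] [np.int64(355), np.int64(102)]
scene [([198.2, 256.9], 0.97), ([202.0, 327.9], 0.85), ([192.7, 415.6], 0.67), ([209.8, 412.8], 0.65), ([203.5, 254.1], 0.64), ([279.0, 141.2], 0.25)]
mouth [0.5555732  0.3324577  0.01674281] px [[151.88498558 202.4766785 ]] [np.int64(84), np.int64(115)]
top [([200.8, 146.2], 0.96), ([272.9, 285.3], 0.91), ([237.5, 228.2], 0.9), ([256.0, 297.3], 0.84), ([203.6, 155.4], 0.79), ([236.3, 243.3], 0.68), ([200.1, 146.1], 0.75)]
[-0.08748193 -0.3733757  -1.0983863 ] [0.15213679 0.40982986 0.02887486]
```

View pics/h2.png

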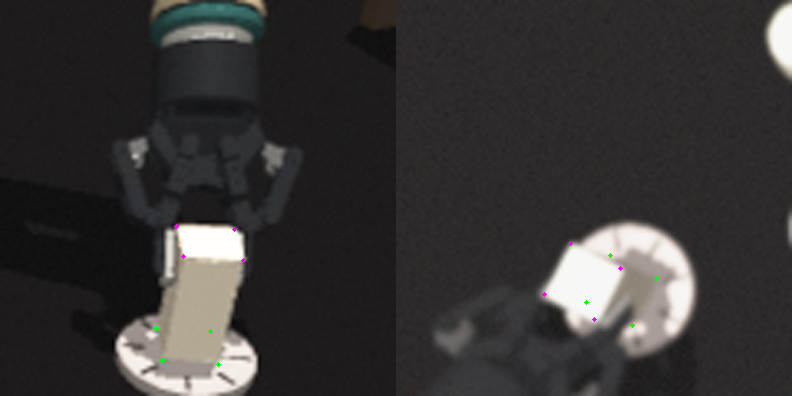

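The jar is centred over the peg with its rim about 4 mm above the deck and no contact force. I'll creep down.

Emit:
{"name": "send_rows", "arguments": {
  "steps": [
    [1,0.0005,0,0.0005,0,0,0],
    [1,0.001,0,0.001,0,0,0],
    [1,0.0015,0,0.0015,0,0,0],
    [1,0.002,0,0.002,0,0,0],
    [1,0.002,0,0.002,0,0,0]
  ]
}}

```text
clock: 8.2
position: [0.5388, 0.3403, 0.0817]
ee_rot: [[-0.642, 0.421, 0.641], [0.297, 0.907, -0.299], [-0.707, -0.002, -0.707]]
contact_force: [-0.0, 0.5, 0.3]
finger_gap: 0.462
```

Emit:
{"name": "send_rows", "arguments": {
  "steps": [
    [1,0.0003,0,0.0003,0,0,0],
    [1,0.0006,0,0.0006,0,0,0],
    [1,0.0009,0,0.0009,0,0,0],
    [1,0.0009,0,0.0009,0,0,0],
    [1,0.0009,0,0.0009,0,0,0]
  ]
}}

```text
clock: 8.62
position: [0.5388, 0.3404, 0.0807]
ee_rot: [[-0.642, 0.421, 0.641], [0.297, 0.907, -0.299], [-0.707, -0.001, -0.707]]
contact_force: [0.3, -0.3, 0.0]
finger_gap: 0.461
```

Emit:
{"name": "send_rows", "arguments": {
  "steps": [
    [1,0.0003,0,0.0003,0,0,0],
    [1,0.0006,0,0.0006,0,0,0],
    [1,0.0009,0,0.0009,0,0,0],
    [1,0.0009,0,0.0009,0,0,0],
    [1,0.0009,0,0.0009,0,0,0]
  ]
}}

```text
clock: 9.03
position: [0.5391, 0.3405, 0.0804]
ee_rot: [[-0.641, 0.421, 0.642], [0.297, 0.907, -0.299], [-0.708, -0.001, -0.706]]
contact_force: [-3.4, -1.6, 5.0]
finger_gap: 0.46
```

Emit:
{"name": "send_rows", "arguments": {
  "steps": [
    [1,0.0003,0,0.0003,0,0,0],
    [1,0.0006,0,0.0006,0,0,0],
    [1,0.0006,0,0.0006,0,0,0],
    [1,0.0006,0,0.0006,0,0,0],
    [1,0.0006,0,0.0006,0,0,0]
  ]
}}

```text
clock: 9.45
position: [0.5393, 0.3405, 0.0804]
ee_rot: [[-0.64, 0.422, 0.643], [0.297, 0.907, -0.299], [-0.709, -0.0, -0.706]]
contact_force: [-4.8, -1.9, 8.9]
finger_gap: 0.459
```

Contact shows at +9 N, with the rim at the predicted deck height. I'll ease off slightly and open slowly.

Emit:
{"name": "send_rows", "arguments": {
  "steps": [
    [1,-0.0004,0,-0.0004,0,0,0],
    [1,-0.0006,0,-0.0006,0,0,0],
    [0.5,-0.0006,0,-0.0006,0,0,0],
    [0.4,-0.0006,0,-0.0006,0,0,0],
    [0.3,-0.0006,0,-0.0006,0,0,0]
  ],
  "squeeze": 20
}}

```text
clock: 9.87
position: [0.5387, 0.3402, 0.0788]
ee_rot: [[-0.642, 0.421, 0.64], [0.297, 0.907, -0.299], [-0.707, -0.002, -0.707]]
contact_force: [0.9, 0.6, 0.5]
finger_gap: 0.698
```

Emit:
{"name": "send_rows", "arguments": {
  "steps": [
    [0.2,0,0,0,0,0,0],
    [0.1,0,0,0,0,0,0],
    [0,0,0,0,0,0,0],
    [0,0,0,0,0,0,0],
    [0,0,0,0,0,0,0]
  ]
}}

```text
clock: 10.28
position: [0.5388, 0.3404, 0.0794]
ee_rot: [[-0.642, 0.421, 0.641], [0.297, 0.907, -0.299], [-0.707, -0.001, -0.707]]
contact_force: [-0.2, 0.5, 0.1]
finger_gap: 1.005
```

```bash
python3 hov.py h3|head -2
```

```text
clock 10.2833 pos [0.5388 0.3404 0.0794] q [ 0.77  0.38  1.55 -0.86  1.07  0.01] F [-0.2  0.5  0.1] gap 1.005
shift [-0.0664  0.0003 -0.0663] turn [-0.19 -0.15  0.14]
```

View pics/h3.png

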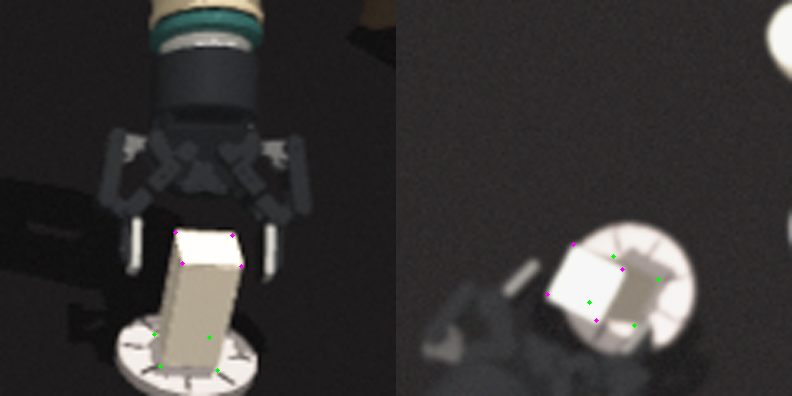

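The jar stands upright on the deck and the open fingers are clear on both sides. I'll retreat along the tool's −z.

Emit:
{"name": "send_rows", "arguments": {
  "steps": [
    [0,0,0,-0.015,0,0,0],
    [0,0,0,-0.035,0,0,0],
    [0,0,0,-0.06,0,0,0],
    [0,0,0,-0.09,0,0,0],
    [0,0,0,-0.12,0,0,0]
  ]
}}

```text
clock: 11.1
position: [0.4605, 0.3765, 0.1657]
ee_rot: [[-0.642, 0.421, 0.641], [0.297, 0.907, -0.299], [-0.707, -0.001, -0.707]]
contact_force: [-0.1, 1.4, -0.5]
finger_gap: 1.0
```

Emit:
{"name": "send_rows", "arguments": {
  "steps": [
    [0,0,0,-0.02,0,0,0],
    [0,0,0,-0.04,0,0,0],
    [0,0,0,-0.04,0,0,0],
    [0,0,0,-0.04,0,0,0],
    [0,0,0,-0.04,0,0,0]
  ]
}}

```text
clock: 11.52
position: [0.4361, 0.3879, 0.192]
ee_rot: [[-0.642, 0.421, 0.641], [0.296, 0.907, -0.299], [-0.707, -0.002, -0.707]]
contact_force: [0.8, 0.0, -0.2]
finger_gap: 0.999
```

```bash
python3 - <<'E'
from h import *
o=[]
for n in('scene','top'):
    im=cams.snapshot(n);ci=cams.camera_info(n)
    old=cv2.imread(f'pics/{n}0.png')[:,:,::-1];print(n,robot.sense()['clock'],robot.sense()['finger_gap'])
    c=proj(ci,[[.5555,.3325,.05]])[0].astype(int);x0,y0=c-40
    big=cv2.resize(im[y0:y0+80,x0:x0+80],None,fx=4.9,fy=4.9,interpolation=2)
    obj=np.array([[.5555,.3325,0]]);th=np.radians(155);u=np.array([np.cos(th),np.sin(th),0]);v=np.array([-u[1],u[0],0])
    P=np.array([obj[0]+a*.02*u+b*.02*v+[0,0,h] for h in(.012,.102) for a in(-1,1) for b in(-1,1)])
    for p in (proj(ci,P)-[x0,y0]+.5)*4.9: cv2.circle(big,tuple(int(k) for k in p),2,(255,0,255),-1)
    full=cv2.resize(im,(392,294));o.append(np.vstack([big,full]))
out=np.hstack(o);s=600/out.shape[0];cv2.imwrite('pics/f.png',cv2.resize(out,None,fx=s,fy=s,interpolation=3)[:,:,::-1])
E
```

```text
scene 11.5667 0.9984539202846849
top 11.6167 1.0025955129368214
```

View pics/f.png

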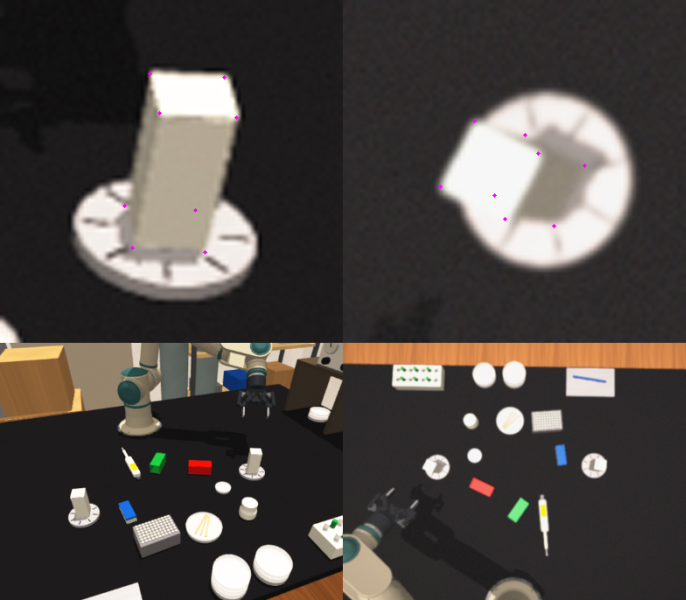

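The jar stands flat on the deck. Its corners match the seated model within about a pixel, the robot is clear, and the other items look unmoved. Handing in.

```bash
python3 -c "
from rig import ticket
print(ticket.hand_in())"
```

```text
the job is handed in; nothing more can be done
None
```

The white jar now hangs upside down over the peg of the empty left-hand stand, with its rim resting on the steel base. I let go of it, backed the gripper well clear, and handed the job in at about 11.6 s of the 38 s allowed.

**How it went:** I gripped the jar near its closed end with the tool tilted 45°, lifted it and turned it mouth down. I then lowered it over the peg in small steps until the rim touched the base. Contact peaked at about 9 N, and I eased off before opening the fingers.

**Last checks:**
- **Seating:** in both fixed cameras the jar's corners match a jar seated flat on the stand to within about a pixel.
- **Robot clear:** the force reading was near zero and the fingers were fully open.
- **Other items:** the drying jar, the red and green look-alikes and the rest of the bench look unmoved by eye in the final pictures.

**Disagreements:**
- **Stand position:** the fixed cameras' fits of the stand position differed by about 3 mm, inside the roughly 8 mm of clearance around the peg. A third fit, from the wrist camera, failed because other objects got into the outline, so I ignored it.
- **Grasp:** while closing on the jar the arm read about 8 N upward, probably the fingertips brushing the bench. The jar did not visibly slip or shift.

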